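# Feel the free play of a compass test turntable, centre it and clamp it

## Robot

A 6-joint arm with a two-finger parallel gripper is mounted at the origin on the work surface. World frame = base frame: x ahead of the robot, y to its left, z up, the work surface at z = 0. Lengths are in m, angles in rad, forces in N, time in s.
With the tool pointing down it reaches from about 0.35 to 0.775 m from the base axis. Payload 7.3 kg.
Tool frame: the origin (TCP) lies at the very end of the fingers, on their centre line; the grasp point (between the pads) lies grip_point_offset behind it (grip_point_offset is the distance from the TCP to the grasp point, in m); z points along the fingers, y is the direction in which the jaws open and shut (so a half turn about z gives the same grasp; the last joint's range is limited). The gripper opens to 92 mm and grips with 3 to 60 N. Pads are 19 mm wide; open, the fingers measure 130 mm over their backs; the gripper's body (75 mm by 190 mm) begins 47 mm behind the grasp point.
Start: joints at [1.197, 0.342, 1.524, -0, 1.275, -0.146], TCP at [0.119, 0.511, 0.227] pointing down, gripper open.
Joint ranges: [-2.53, 2.53], [-0.77, 2.02], [0.04, 2.7], [-1, 4.14], [0.28, 2.66], [-3.11, 3.11]. Speed limits (rad/s): [2.57, 2.57, 3.14, 3.14, 3.14, 3.14].

## Interface

Orientations are given as [roll, pitch, yaw] about the fixed x, y, z axes, in that order (R = Rz(yaw) Ry(pitch) Rx(roll)).
In Python, from cell import * gives the robot as it stands.
- The arm moves only by the shell command python3 -m inch 'ROWS' [OPENING] [FORCE]. ROWS is JSON, a list that holds one entry, the list of rows, each a list of 4 numbers: the shift along the tool's x, y, z in mm, then the turn about the tool's z in rad. In form: [[[x, y, z, roll], ...]]. A call has 1 to 10 rows; each row shifts and turns the commanded pose from where the row before left it, along the tool's axes as they then stand; what a row does not reach is not made up. A row lasts 1/8 s, in which the tool goes at most 62.5 mm and 10.7 degrees, less where a joint would pass 70% of its speed; a pose out of reach is approached as far as the arm can. A call with a gripper value outside its range is refused whole. OPENING is the closure, from -1 (fully open) to 1 (shut), set as the call begins (- or left out, the last holds). The fingers move at their own pace and stop on an object; FORCE is the grip in N (left out, the last holds). Time passes only in rows, so rows that do not move let the fingers close. It gives the time, the measured TCP pose, the force and the opening at its end, in the units of the state.
- observe(): the state, without advancing time (a new reading comes with each control period).
- read_camera(name): name is "scene" or "top"; returns a dict with "img" (420x560x3 uint8, blue, green, red), "fx", "fy", "cx", "cy" (pixels), "eye" and "rotation" of the camera in the world. Camera axes: x right, y down, z forward; pixel columns grow to the right and rows downward; lengths in m; the calibration is good to about 2 mm. A picture is of the moment at which its call begins. There is no depth.
- hand_in(): hands the job in, once; it reports no verdict.
Trained networks look in the newest picture that a camera, given by its name, has taken for a name from the list of things; names that differ only in an ending like _2 or _b are one class to them, and where a whole thing is asked for, a point or a joint stands for the part that bears it (a point fixed in the world has none). Each returns a list of dicts, best first, with "conf" (0 to 1); they miss things now and then, are a little off and sometimes report something else, mostly with a low value. They report only what shows in the picture. A call takes as long as a camera call. They do not tell look-alikes from the thing itself.
- boxes_of(camera, label): "at" ([row, column] in pixels, amid what is visible of it).
- place_of(camera, label): "at" ([row, column] in pixels: a listed point, or the origin of a listed thing).
The state is a dict: "time": time; "qpos": joint angles; "qvel": joint speeds; "joint_efforts": joint torques, N m; "tool_pos": TCP position; "tool_rot": TCP orientation; "contact_force": force on the tool from outside, world axes, zero at the start; "torque": the same for the moment, N m; "opening": finger opening in m.
Only numpy, scipy, OpenCV 4.12 (cv2) and the standard library are available. Lean on these libraries where they do the work, as an engineer would, in place of code of your own. Each camera call takes 0.05 s, during which the arm holds its last target. There are 200 camera calls.

## Task

Feel how much free play the compass turntable's tangent lug has between its two opposed screws: by the upright handle, ease the platform clockwise (seen from above) until the lug comes to rest against one screw, then anticlockwise until it rests against the other, pausing a moment against each, gently enough that the friction collar carrying the screws never slips. Leave the platform halfway between the two and let go of it, then swing the clamp lever clockwise until the platform is held tight. The compass stays in place on the platform, and everything else on the counter is left alone.

Things in the scene. Friction and masses are not known exactly. Their poses are not given: they have to be found in the camera images.
- table_axis (a point): Compass test turntable: gunmetal foot 192 mm across, 14 mm high, fixed to the counter, with a round brass platform 170 mm across above it (top 57 mm above the counter). This point is on the vertical axis about which platform and collar turn, 56 mm above the counter. The foot is turned by up to 0.3 rad; its x axis points roughly away from the robot.
- handle (a point): Upright round wooden handle, 14 mm thick, from 61 to 104 mm above the counter, on a short brass arm of the platform, 118 mm from the turntable's axis on the side towards the robot. This point: on its centre line, 81 mm above the counter. It moves round the turntable's axis; the free platform drags with about 0.5 N at the handle and stays where it is left.
- lug (a point): Tangent lug: brass tab 12 mm wide under a second arm of the platform, 118 mm from the axis, a quarter turn clockwise (from above) from the handle; point at its centre, 42 mm up. Its x axis: its way when the platform turns clockwise. It is free to move 5 to 13 mm each way from the middle between the two screw tips (varies, not measured); the handle moves equally far.
- yoke: Bronze yoke with two opposed brass screws, 80 mm wide, on the arm of a split friction collar round the pedestal. Origin on the counter under its middle, 118 mm from the turntable's axis; x axis tangential, the lug's way when turning clockwise. The collar's angle varies; it holds by friction and slips when the lug presses a screw with about 10 N.
- platform: The turning platform: round brass disc with divisions, carrying the handle, the lug and, loose on top, the compass. Origin on the turntable's axis at counter height; its -x axis points to the handle, its y axis to the lug.
- clamp_pad: Cork-faced pad of the rim clamp, 18 mm wide, on the foot beside the platform's rim to the near right, 52 mm above the counter; the lever drives it against the rim. Origin on the turntable's axis at counter height; its x axis points from the axis to the pad.
- clamp_pivot (a point): Vertical axis of the clamp lever, on top of the clamp block, 118 mm from the turntable's axis, 72 mm above the counter.
- lever_ball (a point): Centre of the black ball, 22 mm across, on the end of the clamp lever, 65 mm from the lever's axis and 86 mm above the counter. It moves in a level arc about the clamp's pivot.
- clamp_lever (a joint): Angle of the clamp lever (rad): 0 fully open, growing as it swings clockwise seen from above. It drags with about 3 N at the ball and stays where it is left. The pad meets the rim at about 1.0; from there the cork yields and the force at the ball rises, to about 8 N near the end stop at 1.6; 1.3 and beyond holds the platform firmly.
- compass: Domed brass pocket compass, 62 mm across, 24 mm high, with a small bow; loose in the middle of the platform. Origin under its centre.
- ballast_ring: Bystander: lead ring, 68 mm across, 14 mm high.
- bezel_frame: Bystander: rosewood ring frame, 116 mm across, 12 mm high.
- pin_vise: Bystander: steel pin vise about 110 mm long lying down.
- magnet_block: Bystander: grey iron magnetizing block with two poles, 70 x 36 x 36 mm.
- screwdriver: Bystander: screwdriver 150 mm long lying down.
- brush: Bystander: brush 160 mm long lying down.
- screw_jar: Bystander: small glass jar, 44 mm across, 45 mm high.
There are look-alikes about, which are no part of the job. Of the things like the compass, leave any that is orange; of the rest the larger one is meant.

How it is judged:
On the way, in this order (a step that is already met when the one before it is completed fails the run):
1. platform eased clockwise until the lug rests against the screw on that side (at least 1.5 N, for 0.2 s) (contact force between platform and yoke above 1.5 N and x of lug in the frame of yoke above 0.003 m), for 0.2 s.
2. then anticlockwise until the lug rests against the other screw (at least 1.5 N, for 0.2 s) (contact force between platform and yoke above 1.5 N and x of lug in the frame of yoke below -0.003 m), for 0.2 s.
3. then left halfway between the screws (within 2 mm) and let go, the clamp still off (x of lug in the frame of yoke between -0.002 and 0.002 m and contact force between the fingers and platform below 0.05 N and contact force between clamp_pad and platform below 0.5 N), for 0.3 s.
At the end, for the whole second after the job is handed in: The lug stands halfway between the screw tips (within 2 mm), the clamp pad presses the platform's rim with more than 15 N, the collar with its yoke is within 1.5 mm of where it was, and the compass rests flat within 15 mm of the platform's middle (x of lug in the frame of yoke between -0.002 and 0.002 m and contact force between clamp_pad and platform above 15 N and distance of yoke from where it was at the start of the episode below 0.0015 m and horizontal distance between compass and table_axis below 0.015 m and angle between compass's own z axis and vertical below 0.1 rad and linear speed of compass below 0.01 m/s); the robot touches nothing.
It fails at once if the friction collar slipped (the yoke moved more than 1.5 mm) (distance of yoke from where it was at the start of the episode above 0.0015 m).
It fails at once if the lug was driven hard into a screw (over 15 N) (contact force between platform and yoke above 15 N).
It fails at once if the compass was knocked out of place (more than 15 mm from the middle, or tipped) (horizontal distance between compass and table_axis above 0.015 m or angle between compass's own z axis and vertical above 0.2 rad).
It fails at once if a bystander was moved by more than 15 mm (distance of any of ballast_ring, bezel_frame, pin_vise, magnet_block, screwdriver, brush, screw_jar from where it was at the start of the episode above 0.015 m).
It also fails if it takes over 72 s, if anything falls off the work surface, if the arm or the gripper's body presses on something with over 40 N, if the wrist force passes 120 N, or if a joint passes its speed limit or range.

## Working session

There is one attempt and no reset: what is moved stays moved. The work goes in short steps, Python scripts to look and compute and a shell command to move; the robot and the scene stay as the last step left them, time stands still between calls to the robot, and variables do not carry over. Pictures are saved under pics/ and viewed, about 8 in all and at most 12, crops included, and the job is handed in when it is done.

```bash
mkdir -p pics; ls; cat > h.py <<'E'
from cell import *
import numpy as np, cv2
def ray(c,at):
    d=np.array([(at[1]-c["cx"])/c["fx"],(at[0]-c["cy"])/c["fy"],1.0]); return np.array(c["eye"]),np.array(c["rotation"])@d
def atz(c,at,z):
    e,d=ray(c,at); return e+d*(z-e[2])/d[2]
def proj(c,p):
    q=np.array(c["rotation"]).T@(np.array(p)-np.array(c["eye"])); return np.array([c["cy"]+c["fy"]*q[1]/q[2],c["cx"]+c["fx"]*q[0]/q[2]])
Z=dict(table_axis=.056,handle=.081,lug=.042,yoke=0,platform=0,clamp_pad=0,clamp_pivot=.072,lever_ball=.086,compass=.057)
E
python3 - <<'E'
from h import *
s=observe(); print(s["tool_pos"],s["tool_rot"],s["opening"],s["contact_force"])
for n in("scene","top"):
    c=read_camera(n); cv2.imwrite(f"pics/{n}0.png",c["img"]); print(n,np.round(c["eye"],3),c["fx"])
    for k,z in Z.items():
        for r in place_of(n,k)[:3]: print(n,k,round(r["conf"],2),np.round(r["at"],1),np.round(atz(c,r["at"],z),4))
E
```

```text
pics
[0.11838819 0.511047   0.22602023] [-3.13999148e+00 -2.40621816e-04  2.91374186e+00] 0.09142300139101721 [ 0.34207338  0.28218849 -0.05575848]
scene [ 1.42  -0.589  0.821] 513.4266338013686Traceback (most recent call last):
  File "<stdin>", line 6, in <module>
  File "h.py", line 6, in atz
    e,d=ray(c,at); return e+d*(z-e[2])/d[2]
                                       ~^^^
IndexError: invalid index to scalar variable.
```

```bash
python3 - <<'E'
s=open('h.py').read()
s=s.replace('np.array(c["rotation"])','rot(c)').replace('def ray','from scipy.spatial.transform import Rotation\ndef rot(c):\n    return Rotation.from_euler("xyz",c["rotation"]).as_matrix()\ndef ray',1)
open('h.py','w').write(s)
E
python3 - <<'E'
from h import *
for n in("scene","top"):
    c=read_camera(n); cv2.imwrite(f"pics/{n}0.png",c["img"]); print(n,np.round(c["eye"],3),c["fx"],c["rotation"])
    for k,z in Z.items():
        for r in place_of(n,k)[:3]: print(n,k,round(r["conf"],2),np.round(r["at"],1),np.round(atz(c,r["at"],z),4))
E
```

```text
scene [ 1.42  -0.589  0.821] 513.4266338013686 [-2.18848761  0.01916302  0.93145643]
scene table_axis 0.73 [227.8 266. ] [ 0.6079 -0.036   0.056 ]
scene handle 0.6 [194.4 240.3] [ 0.4804 -0.0249  0.081 ]
scene lug 0.69 [213.6 307.3] [0.6102 0.0916 0.042 ]
scene yoke 0.87 [222.5 304. ] [0.5917 0.0965 0.    ]
scene yoke 0.64 [171.8 367.7] [0.5147 0.4065 0.    ]
scene platform 0.77 [245.4 267.9] [ 0.6092 -0.0333  0.    ]
scene clamp_pivot 0.89 [233.  217.3] [ 0.5704 -0.1493  0.072 ]
scene clamp_pivot 0.49 [246. 268.] [ 0.6821 -0.0831  0.072 ]
scene lever_ball 0.6 [244.4 214.7] [ 0.6179 -0.1835  0.086 ]
scene lever_ball 0.17 [192.2 392.9] [0.7192 0.2824 0.086 ]
scene compass 0.86 [228.1 270.1] [ 0.616  -0.0296  0.057 ]
scene compass 0.65 [204.3 212.7] [ 0.4437 -0.0878  0.057 ]
scene compass 0.54 [288.7 306.9] [ 0.8294 -0.0898  0.057 ]
top [0.379 0.032 1.1  ] 414.9810357195038 [-2.96960857 -0.00299108 -1.56803533]
top table_axis 0.81 [191.5 294.2] [ 0.6102 -0.0257  0.056 ]
top handle 0.85 [238. 295.] [ 0.4875 -0.0256  0.081 ]
top lug 0.7 [196.9 245.2] [0.5985 0.1011 0.042 ]
top yoke 0.73 [197.5 252.9] [0.6056 0.083  0.    ]
top yoke 0.56 [238.1 297.8] [ 0.4958 -0.0376  0.    ]
top platform 0.88 [196.7 294.6] [ 0.6082 -0.0298  0.    ]
top clamp_pivot 0.75 [209.4 339. ] [ 0.561  -0.1373  0.072 ]
top lever_ball 0.73 [189.4 352.5] [ 0.6094 -0.17    0.086 ]
top compass 0.84 [284.7 300.1] [ 0.3741 -0.0388  0.057 ]
top compass 0.83 [195.4 296.7] [ 0.5998 -0.032   0.057 ]
top compass 0.64 [133.4 305.8] [ 0.7668 -0.0572  0.057 ]
```

View pics/scene0.png

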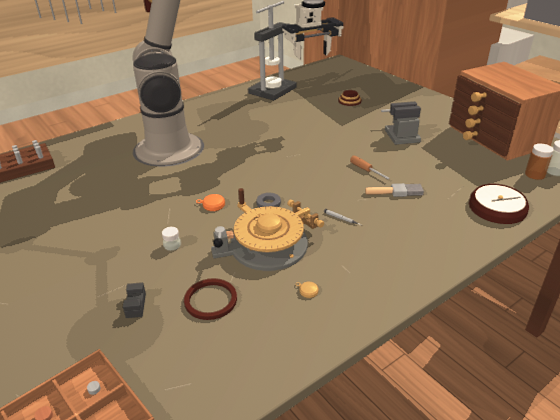

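View pics/top0.png

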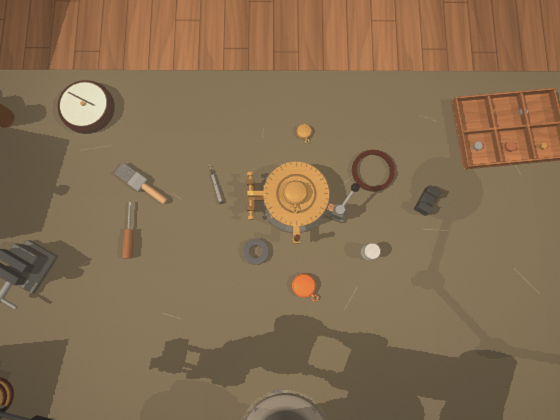

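```bash
python3 - <<'E'
from h import *
import cell
print(getattr(cell,"grip_point_offset",None),[k for k in dir(cell) if k[0]!='_'])
c=read_camera("top"); im=c["img"]
cv2.imwrite("pics/topc.png",cv2.resize(im[140:260,225:385],None,fx=5,fy=5,interpolation=cv2.INTER_CUBIC))
A=np.array([.609,-.0285])
for p in ([*A,.057],[.491,-.027,.081],[.491,-.027,.104]): print(proj(c,p))
hs=[atz(c,r["at"],.081) for _ in range(4) for r in (read_camera("top"),)and place_of("top","handle")[:1]]
print(np.round(hs,4))
E
```

```text
0.0188 ['IKError', 'boxes_of', 'grip_point_offset', 'hand_in', 'observe', 'place_of', 'read_camera']
[191.87769388 295.30775854]
[236.57321599 295.5687798 ]
[235.53301176 296.11723684]
[[ 0.4862 -0.0233  0.081 ]
 [ 0.4917 -0.0261  0.081 ]
 [ 0.5962 -0.0213  0.081 ]
 [ 0.4892 -0.0281  0.081 ]]
```

View pics/topc.png

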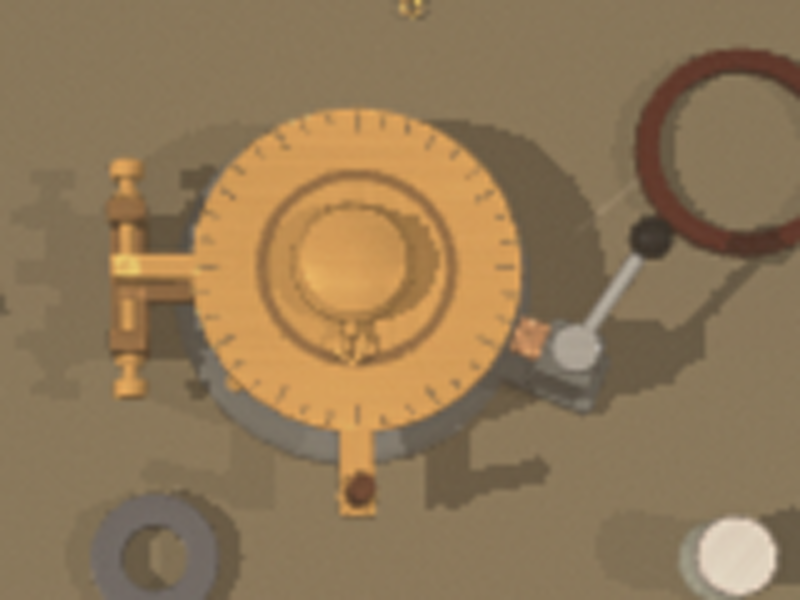

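```bash
python3 - <<'E'
from h import *
c=read_camera("top")
f=lambda u,v,z: atz(c,[139.6+v/5,224.6+u/5],z).round(4)
for n,u,v,z in(("axis",357,269,.057),("hand",360,490,.083),("ball",653,237,.086),("piv",577,347,.078),("lugarm",125,265,.057),("sc1",127,168,.042),("sc2",129,388,.042),("armend",358,512,.060)): print(n,f(u,v,z))
s=observe();print(s["tool_pos"],s["tool_rot"],s["time"])
E
```

```text
axis [ 0.605  -0.0303  0.057 ]
hand [ 0.4883 -0.0294  0.083 ]
ball [ 0.6156 -0.177   0.086 ]
piv [ 0.5609 -0.1388  0.078 ]
lugarm [0.6067 0.089  0.057 ]
sc1 [0.6621 0.0894 0.042 ]
sc2 [0.5451 0.0869 0.042 ]
armend [ 0.4796 -0.0297  0.06  ]
[0.11852897 0.51145845 0.22675642] [ 3.14150393e+00 -6.97233224e-06  2.91378132e+00] 1.6
```

```bash
python3 -m inch '[[[-40,-37,0,0],[-40,-37,0,0],[-40,-37,0,0],[-40,-37,0,0],[-40,-37,0,0],[-40,-37,0,0],[-40,-37,0,0],[-40,-37,0,0],[-40,-37,0,0],[-40,-37,0,0]]]' 0 6
python3 -m inch '[[[-40,-37,0,0],[-40,-37,0,0],[0,0,0,0.168],[0,0,0,0.168],[0,0,0,0.168],[0,0,0,0.168],[0,0,0,0.168],[0,0,0,0.168],[0,0,0,0.168],[0,0,0,0.168]]]'
python3 -m inch '[[[0,0,0,0],[0,0,0,0]]]'
python3 -c "
from h import *
s=observe();print(s)"
```

```text
time: 2.85
tool_pos: [0.4255, 0.059, 0.227]
tool_rot: [3.141, 0.001, 2.913]
contact_force: [0.6, 0.8, -0.8]
opening: 0.0457
time: 4.1
tool_pos: [0.4859, -0.0294, 0.2267]
tool_rot: [3.141, -0.0, 1.564]
contact_force: [0.2, 0.1, 0.1]
opening: 0.0459
time: 4.35
tool_pos: [0.4859, -0.0295, 0.2267]
tool_rot: [3.142, -0.0, 1.573]
contact_force: [0.3, 0.4, 0.0]
opening: 0.046
{'time': 4.35, 'qpos': array([-2.18240969e-01,  2.72087385e-01,  1.62489702e+00,  5.30561109e-05,
        1.24461005e+00, -2.20500278e-01]), 'qvel': array([-0.0003918 , -0.00149387, -0.00065013,  0.0010685 , -0.00013848,
        0.01079201]), 'joint_efforts': array([-3.94038070e-04, -3.90549552e+01, -2.40990025e+01,  6.80460432e-02,
        5.35898027e-02,  2.15129420e-02]), 'tool_pos': array([ 0.48586294, -0.02947873,  0.22671193]), 'tool_rot': array([ 3.14158341e+00, -4.94346764e-05,  1.57303864e+00]), 'contact_force': array([0.25524151, 0.44728745, 0.01675287]), 'torque': array([-0.10934745,  0.04807449, -0.01469916]), 'opening': 0.045980150651792714}
```

```bash
python3 -m inch '[[[0,2,30,0],[0,0,30,0],[0,0,30,0],[0,0,30,0],[0,0,20,0],[0,0,15,0],[0,0,0,0]]]'
python3 -c "
from h import *
c=read_camera('scene');cv2.imwrite('pics/g.png',cv2.resize(c['img'][130:280,170:370],None,fx=4,fy=4,interpolation=cv2.INTER_CUBIC))"
```

```text
time: 5.22
tool_pos: [0.4872, -0.0293, 0.0709]
tool_rot: [-3.139, -0.001, 1.572]
contact_force: [0.7, 0.9, 0.2]
opening: 0.0462
```

View pics/g.png

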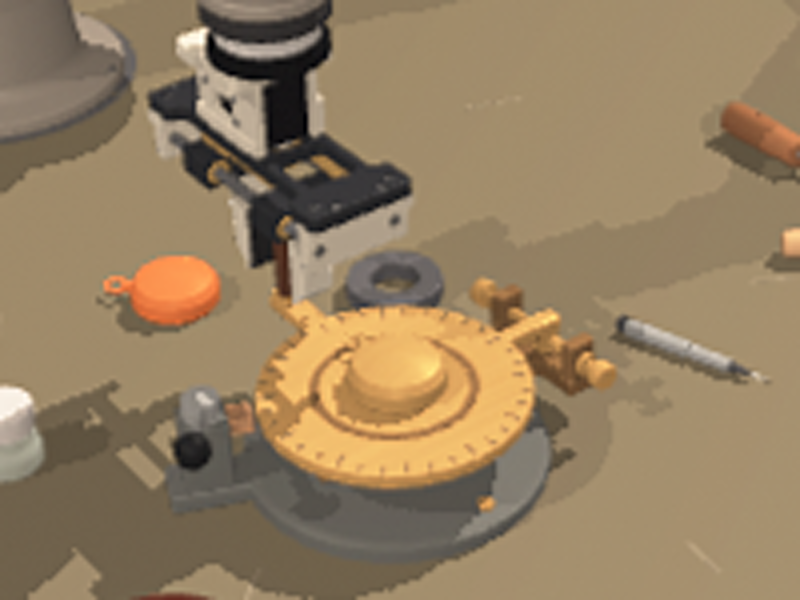

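The fingers straddle the handle (at about (285,265) in the crop); the lug arm sits between the screws. Now I'll close on the handle with a light grip.

```bash
python3 -m inch '[[[0,0,0,0],[0,0,0,0],[0,0,0,0],[0,0,0,0],[0,0,0,0],[0,0,0,0]]]' 1 6
python3 -m inch '[[[0,0,0,0],[0,0,0,0]]]'; python3 -m inch '[[[0,0,0,0]]]'
```

```text
time: 6.02
tool_pos: [0.488, -0.0295, 0.0719]
tool_rot: [3.141, 0.0, 1.57]
contact_force: [-0.1, 0.1, 2.9]
opening: 0.014
time: 6.28
tool_pos: [0.488, -0.0295, 0.0719]
tool_rot: [3.141, 0.0, 1.57]
contact_force: [-0.5, 0.1, 4.3]
opening: 0.0137
time: 6.4
tool_pos: [0.488, -0.0295, 0.0719]
tool_rot: [3.141, -0.0, 1.57]
contact_force: [-1.0, -0.1, 5.9]
opening: 0.0136
```

```bash
python3 -m inch '[[[0,0,-0.2,0],[0,0,0,0]]]'
python3 -m inch '[[[0.5,0,0,0.004],[0.5,0,0,0.004]]]';python3 -m inch '[[[0.5,0,0,0.004],[0,0,0,0]]]'
```

```text
time: 6.65
tool_pos: [0.488, -0.0295, 0.0719]
tool_rot: [3.141, -0.0, 1.57]
contact_force: [-0.9, 0.5, 3.5]
opening: 0.0134
time: 6.9
tool_pos: [0.488, -0.0285, 0.0719]
tool_rot: [3.141, 0.0, 1.561]
contact_force: [0.4, -0.6, 3.0]
opening: 0.0136
time: 7.15
tool_pos: [0.488, -0.0279, 0.0719]
tool_rot: [3.141, -0.0, 1.558]
contact_force: [1.3, 0.1, 3.0]
opening: 0.0136
```

```bash
for i in 1; do python3 -m inch '[[[0.4,0,-0.1,0.0034],[0,0,0,0]]]';python3 -m inch '[[[0.4,0,0,0.0034],[0,0,0,0]]]';python3 -m inch '[[[0.4,0,0,0.0034],[0,0,0,0]]]'; done | grep -E 'pos|force'
```

```text
tool_pos: [0.488, -0.0277, 0.0719]
contact_force: [0.9, -2.1, 1.8]
tool_pos: [0.488, -0.0275, 0.0719]
contact_force: [1.2, -5.1, 0.4]
tool_pos: [0.488, -0.0274, 0.072]
contact_force: [0.7, -6.6, 0.3]
```

```bash
(python3 -m inch '[[[0,0,0,0],[0,0,0,0]]]'; python3 -c "
from h import *
for i in range(4): read_camera('scene');s=observe();print(s['tool_pos'].round(5),s['contact_force'].round(2))"
python3 -m inch '[[[-1,0,0,-0.0085],[-1,0,0,-0.0085],[-1,0,0,-0.0085],[0,0,0,0]]]'; python3 -m inch '[[[-1,0,0,-0.0085],[-1,0,0,-0.0085],[-1,0,0,-0.0085],[-1,0,0,-0.0085],[0,0,0,0]]]' )| grep -vE 'time|opening'
```

```text
tool_pos: [0.488, -0.0274, 0.072]
tool_rot: [3.141, 0.001, 1.548]
contact_force: [1.2, -6.1, 0.0]
[ 0.488   -0.0274   0.07196] [ 1.46 -6.67 -0.38]
[ 0.48797 -0.02741  0.07196] [ 0.98 -5.7   0.49]
[ 0.48802 -0.02741  0.07197] [ 0.76 -5.86 -1.1 ]
[ 0.48801 -0.02742  0.07198] [ 0.61 -6.99  0.12]
tool_pos: [0.488, -0.0296, 0.072]
tool_rot: [3.141, -0.0, 1.573]
contact_force: [2.7, 0.4, -0.5]
tool_pos: [0.4881, -0.0339, 0.072]
tool_rot: [3.141, 0.0, 1.607]
contact_force: [4.5, 0.8, -1.5]
```

```bash
(python3 -m inch '[[[-1,0.2,0,-0.0085],[-1,0.1,0,-0.0085],[0,0,0,0]]]'; python3 -m inch '[[[-0.5,0,0,-0.0043],[0,0,0,0]]]';python3 -m inch '[[[-0.5,0,0,-0.0043],[0,0,0,0]]]' )| grep -vE 'time|opening'
```

```text
tool_pos: [0.4882, -0.0358, 0.072]
tool_rot: [-3.141, -0.0, 1.624]
contact_force: [3.8, -0.7, -2.3]
tool_pos: [0.4882, -0.0363, 0.072]
tool_rot: [-3.141, -0.0, 1.628]
contact_force: [2.8, -1.1, -0.1]
tool_pos: [0.4882, -0.0367, 0.072]
tool_rot: [-3.141, -0.0, 1.633]
contact_force: [2.4, -0.1, -0.3]
```

```bash
(python3 -m inch '[[[-0.4,0.1,0,-0.0034],[0,0,0,0]]]'; python3 -m inch '[[[-0.4,0,0,-0.0034],[0,0,0,0]]]';python3 -m inch '[[[-0.4,0.1,0,-0.0034],[0,0,0,0]]]' )| grep -vE 'time|opening'
```

```text
tool_pos: [0.4883, -0.0371, 0.072]
tool_rot: [-3.141, -0.0, 1.636]
contact_force: [0.9, -0.3, 0.4]
tool_pos: [0.4883, -0.0375, 0.072]
tool_rot: [-3.141, -0.0, 1.64]
contact_force: [-0.1, 0.5, 0.7]
tool_pos: [0.4883, -0.0379, 0.072]
tool_rot: [-3.141, -0.0, 1.643]
contact_force: [-0.9, -0.6, 1.3]
```

```bash
python3 - <<'E'
from h import *
c=read_camera("top"); im=c["img"]
cv2.imwrite("pics/t2.png",cv2.resize(im[160:240,225:325],None,fx=8,fy=7.5,interpolation=cv2.INTER_CUBIC))
E
```

```text
(no output)
```

View pics/t2.png

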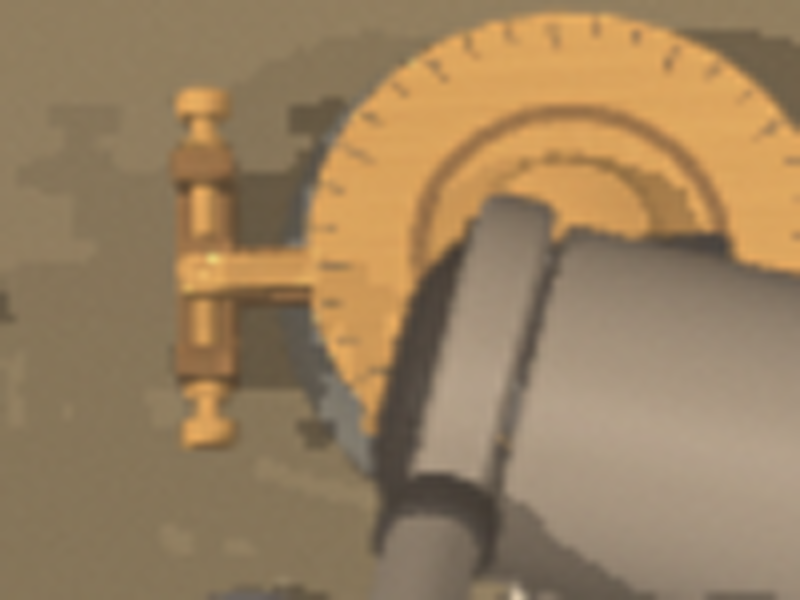

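```bash
(python3 -m inch '[[[-0.4,0,0,-0.0034],[0,0,0,0]]]'; python3 -m inch '[[[-0.4,0,0,-0.0034],[0,0,0,0]]]';python3 -m inch '[[[-0.4,0,0,-0.0034],[0,0,0,0]]]' )| grep -vE 'time|opening'
```

```text
tool_pos: [0.4884, -0.0383, 0.072]
tool_rot: [-3.141, -0.0, 1.646]
contact_force: [-1.2, -0.7, 2.0]
tool_pos: [0.4884, -0.0388, 0.072]
tool_rot: [-3.141, -0.0, 1.65]
contact_force: [-2.2, -0.2, 2.0]
tool_pos: [0.4884, -0.0389, 0.0719]
tool_rot: [-3.141, -0.001, 1.653]
contact_force: [-3.5, 1.3, 3.4]
```

```bash
(python3 -m inch '[[[-0.4,-0.1,0,-0.0034],[0,0,0,0]]]'; python3 -m inch '[[[-0.3,-0.1,0,-0.0026],[0,0,0,0],[0,0,0,0]]]'; python3 -c "
from h import *
for i in range(4): read_camera('scene');s=observe();print(s['tool_pos'].round(5),s['contact_force'].round(2))" )| grep -vE 'time|opening'
```

```text
tool_pos: [0.4885, -0.0391, 0.0719]
tool_rot: [-3.141, -0.001, 1.657]
contact_force: [-2.8, 4.3, 3.5]
tool_pos: [0.4885, -0.0393, 0.0719]
tool_rot: [-3.141, -0.001, 1.659]
contact_force: [-2.9, 4.7, 3.2]
[ 0.48849 -0.03925  0.07195] [-2.35  4.9   3.13]
[ 0.4885  -0.03928  0.07196] [-1.55  6.58  2.82]
[ 0.48849 -0.03928  0.07197] [-3.43  4.27  2.8 ]
[ 0.48849 -0.0393   0.07195] [-2.34  6.09  2.37]
```

```bash
(python3 -m inch '[[[1,0,0,0.0085],[1,0,0,0.0085],[1,-0.1,0,0.0085],[1,0,0,0.0085],[1,-0.1,0,0.0085],[1,0,0,0.0085],[0.5,0,0,0.0043],[0,0,0,0],[0,0,0,0]]]'; python3 -c "
from h import *
for i in range(2): read_camera('scene');s=observe();print(s['tool_pos'].round(5),s['contact_force'].round(2))" )| grep -vE 'time|opening'
```

```text
tool_pos: [0.4881, -0.0333, 0.072]
tool_rot: [3.141, -0.0, 1.604]
contact_force: [-0.5, 0.0, -0.0]
[ 0.48813 -0.03329  0.072  ] [ 0.01  0.32 -0.33]
[ 0.48811 -0.03328  0.072  ] [ 0.11  0.59 -1.43]
```

```bash
python3 -m inch '[[[0,0,0,0],[0,0,0,0],[0,0,0,0],[0,0,0,0],[0,0,0,0],[0,0,0,0]]]' 0; python3 -m inch '[[[0,0,-20,0],[0,0,-40,0],[0,0,-40,0],[0,0,-30,0],[-50,0,0,0],[-50,0,0,0],[-50,0,0,0],[0,0,0,0]]]'
python3 - <<'E'
from h import *
c=read_camera("top"); im=c["img"]
cv2.imwrite("pics/t3.png",cv2.resize(im[140:260,225:385],None,fx=5,fy=5,interpolation=cv2.INTER_CUBIC))
for k in("lever_ball","clamp_pivot"):
    for n in("top","scene"):
        c=read_camera(n)
        for r in place_of(n,k)[:1]: print(k,n,atz(c,r["at"],Z[k]).round(4))
E
```

```text
time: 14.7
tool_pos: [0.488, -0.0334, 0.072]
tool_rot: [3.142, -0.0, 1.604]
contact_force: [-0.6, 0.1, -0.5]
opening: 0.0461
time: 15.7
tool_pos: [0.4927, -0.1863, 0.2017]
tool_rot: [3.142, 0.001, 1.6]
contact_force: [0.5, -0.1, 0.5]
opening: 0.0459
lever_ball top [ 0.6077 -0.1732  0.086 ]
lever_ball scene [ 0.6192 -0.1751  0.086 ]
clamp_pivot top [ 0.56   -0.1441  0.072 ]
clamp_pivot scene [ 0.5683 -0.1417  0.072 ]
```

View pics/t3.png

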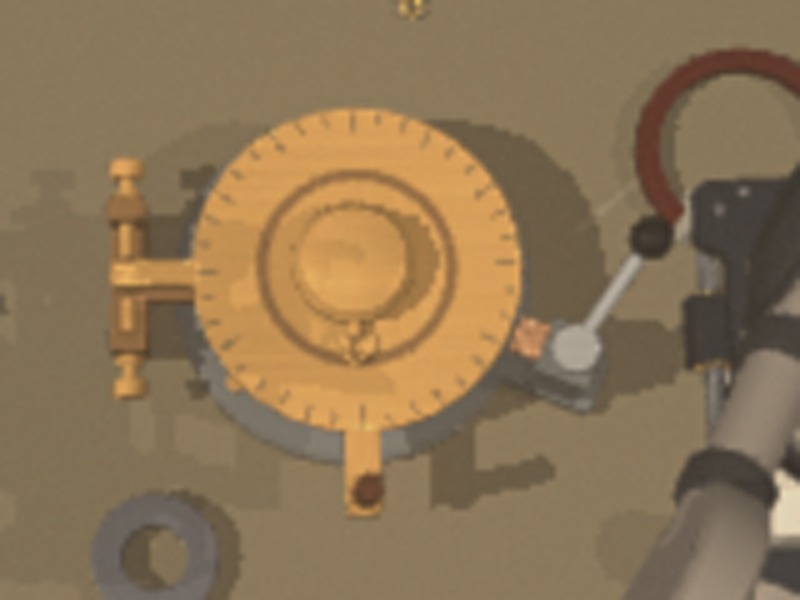

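```bash
python3 -m inch '[[[0,0,0,-0.155],[0,0,0,-0.155],[0,0,0,-0.155],[0,0,0,-0.155],[0,0,0,-0.155],[0,0,0,-0.155],[-48,39,0,0],[-48,39,0,0],[0,0,0,0],[0,0,0,0]]]'
```

```text
time: 17.4
tool_pos: [0.6158, -0.1735, 0.2013]
tool_rot: [-3.141, -0.002, 2.535]
contact_force: [0.0, -0.4, -0.4]
opening: 0.0458
```

```bash
python3 -m inch '[[[-2,-3,30,0],[0,0,30,0],[0,0,30,0],[0,0,25,0],[0,0,16,0],[0,0,0,0]]]'
python3 -c "
from h import *
c=read_camera('scene');cv2.imwrite('pics/g2.png',cv2.resize(c['img'][180:280,150:290],None,fx=5,fy=5,interpolation=cv2.INTER_CUBIC))"
```

```text
time: 18.15
tool_pos: [0.6152, -0.1776, 0.0707]
tool_rot: [-3.141, -0.002, 2.533]
contact_force: [-0.1, 0.4, 0.8]
opening: 0.046
```

View pics/g2.png

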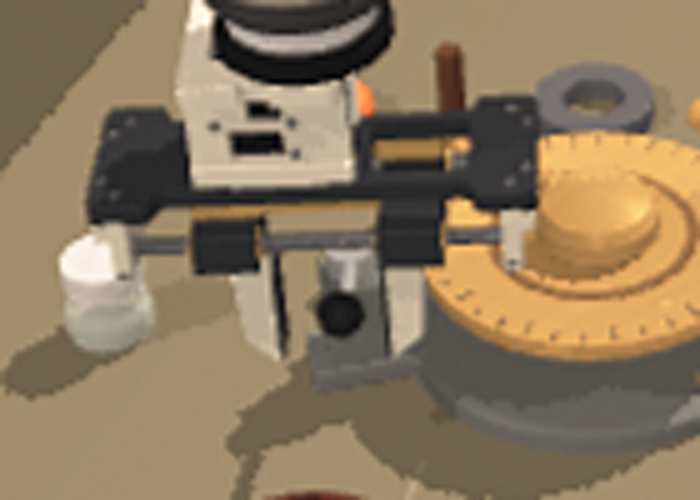

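```bash
python3 -m inch '[[[0,0,0,0],[0,0,0,0],[0,0,0,0],[0,0,0,0],[0,0,0,0]]]' 1 15; python3 -m inch '[[[0.55,-8.4,0,0.13],[0.55,-8.4,0,0.13],[0.55,-8.4,0,0.13],[0.55,-8.4,0,0.13],[0,0,0,0]]]';  python3 -m inch '[[[0.55,-8.4,0,0.13],[0.55,-8.4,0,0.13],[0.55,-8.4,0,0.13],[0,0,0,0]]]'
```

```text
time: 18.82
tool_pos: [0.6168, -0.1776, 0.0716]
tool_rot: [3.141, 0.001, 2.534]
contact_force: [1.3, 2.2, 4.2]
opening: 0.0204
time: 19.45
tool_pos: [0.5903, -0.1999, 0.0715]
tool_rot: [-3.141, 0.0, 2.015]
contact_force: [-1.4, -1.2, 6.1]
opening: 0.021
time: 19.95
tool_pos: [0.566, -0.2061, 0.0715]
tool_rot: [-3.141, 0.001, 1.626]
contact_force: [-2.9, -2.1, 5.6]
opening: 0.0209
```

```bash
python3 -m inch '[[[0.3,-4.2,0,0.065],[0.3,-4.2,0,0.065],[0.3,-4.2,0,0.065],[0.3,-4.2,0,0.065],[0,0,0,0]]]';  python3 -m inch '[[[0.3,-4.2,0,0.065],[0.3,-4.2,0,0.065],[0.3,-4.2,0,0.065],[0,0,0,0],[0,0,0,0]]]'
```

```text
time: 20.58
tool_pos: [0.5505, -0.205, 0.0716]
tool_rot: [3.139, 0.003, 1.367]
contact_force: [0.4, -5.3, 3.2]
opening: 0.0204
time: 21.2
tool_pos: [0.539, -0.2017, 0.0717]
tool_rot: [3.137, 0.003, 1.173]
contact_force: [0.3, -9.0, 3.2]
opening: 0.021
```

```bash
python3 -m inch '[[[-0.8,-3,0,0.045],[0,-4.2,0,0.065],[0,-3,0,0.045],[0,0,0,0],[0,0,0,0]]]'
python3 - <<'E'
from h import *
c=read_camera("top"); im=c["img"]
cv2.imwrite("pics/t4.png",cv2.resize(im[140:260,225:385],None,fx=5,fy=5,interpolation=cv2.INTER_CUBIC))
E
```

```text
time: 21.82
tool_pos: [0.5338, -0.1989, 0.0719]
tool_rot: [3.128, -0.0, 1.017]
contact_force: [16.1, -9.6, -8.3]
opening: 0.0208
```

View pics/t4.png

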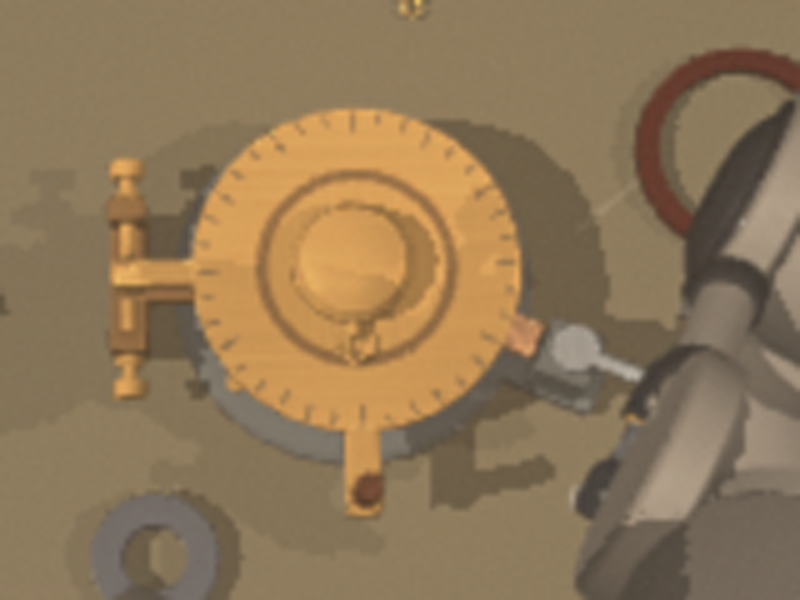

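```bash
python3 -m inch '[[[0,0.6,0,0],[0,0,0,0]]]'; python3 -m inch '[[[0,0,0,0],[0,0,0,0],[0,0,0,0],[0,0,0,0]]]' 0; python3 -m inch '[[[0,0,-20,0],[0,0,-40,0],[0,0,-40,0],[0,0,-40,0],[-50,0,0,0],[-50,0,0,0],[-50,0,0,0],[0,0,0,0],[0,0,0,0]]]'
python3 - <<'E'
from h import *
c=read_camera("top"); im=c["img"]
cv2.imwrite("pics/t5.png",cv2.resize(im[140:260,225:385],None,fx=5,fy=5,interpolation=cv2.INTER_CUBIC))
E
```

```text
time: 22.12
tool_pos: [0.5339, -0.1989, 0.0719]
tool_rot: [3.129, -0.0, 1.017]
contact_force: [13.9, -8.9, -6.4]
opening: 0.0207
time: 22.62
tool_pos: [0.5285, -0.1954, 0.0706]
tool_rot: [-3.14, -0.0, 1.015]
contact_force: [0.2, -0.1, 0.5]
opening: 0.0458
time: 23.75
tool_pos: [0.4494, -0.3226, 0.2107]
tool_rot: [-3.14, -0.001, 1.013]
contact_force: [0.0, -1.0, 0.1]
opening: 0.0462
```

View pics/t5.png

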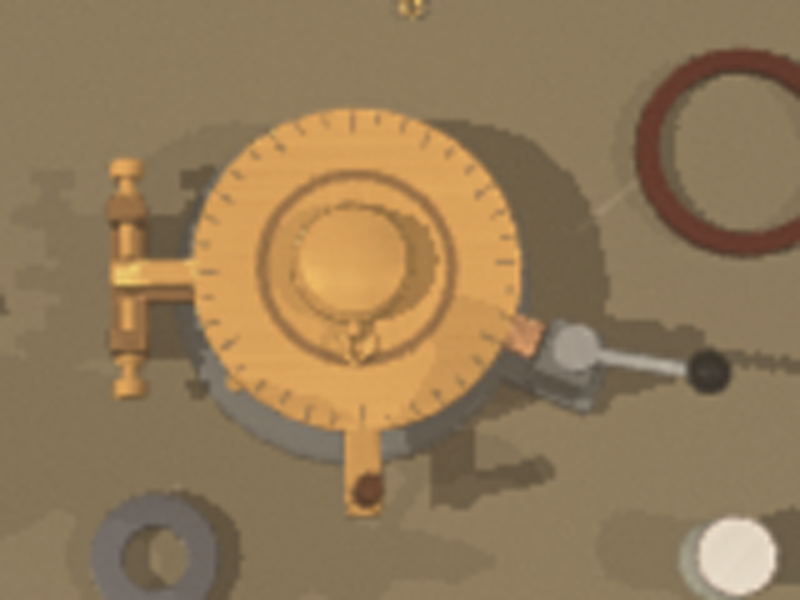

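```bash
python3 -m inch '[[[0,0,0,-0.128],[0,0,0,-0.128],[0,0,0,-0.127],[45,37.5,0,0],[45,37.5,0,0],[45,37.5,0,0],[0,0,0,0],[0,0,0,0]]]' 1 40;python3 -m inch '[[[0,0,40,0],[0,0,40,0],[0,0,35,0],[0,0,25,0],[0,0,0,0],[0,0,0,0]]]'
python3 - <<'E'
from h import *
for n in("top","scene"):
  c=read_camera(n)
  for r in place_of(n,"lever_ball")[:1]: print(n,r["conf"],atz(c,r["at"],.086).round(4))
E
```

```text
time: 24.8
tool_pos: [0.5837, -0.2084, 0.2106]
tool_rot: [-3.14, 0.0, 1.399]
contact_force: [-0.1, 0.6, 1.0]
opening: 0.0007
time: 25.55
tool_pos: [0.584, -0.2105, 0.0724]
tool_rot: [3.14, 0.001, 1.396]
contact_force: [0.7, -0.1, 0.2]
opening: 0.0005
scene 0.71 [ 0.6389 -0.0606  0.086 ]
```

```bash
(python3 -m inch '[[[0,-2.5,0,0],[0,-2,0,0],[0,0,0,0]]]'; python3 -m inch '[[[-1.9,-4.2,0,0.065],[0,0,0,0]]]'; python3 -m inch '[[[-1.9,-4.2,0,0.065],[0,0,0,0]]]';python3 -m inch '[[[-1.9,-4.2,0,0.065],[0,0,0,0]]]')|grep -vE 'time|open'
```

```text
tool_pos: [0.5792, -0.2087, 0.0711]
tool_rot: [-3.142, -0.0, 1.397]
contact_force: [0.5, 0.2, -1.0]
tool_pos: [0.5747, -0.21, 0.071]
tool_rot: [-3.141, -0.0, 1.332]
contact_force: [-0.4, -0.4, -0.1]
tool_pos: [0.5715, -0.2109, 0.0712]
tool_rot: [3.139, -0.0, 1.268]
contact_force: [4.5, 1.4, -2.0]
tool_pos: [0.5671, -0.2115, 0.0713]
tool_rot: [3.139, -0.001, 1.203]
contact_force: [5.6, 0.8, -2.5]
```

```bash
(for i in 1; do python3 -m inch '[[[-1.9,-4.2,0,0.065],[0,0,0,0]]]'; python3 -m inch '[[[-1.9,-4.2,0,0.065],[0,0,0,0]]]';python3 -m inch '[[[-1.9,-4.2,0,0.065],[0,0,0,0]]]';done; python3 -c "
from h import *
s=observe();R=Rotation.from_euler('xyz',s['tool_rot']).as_matrix();g=s['tool_pos'];b=g-R[:,1]*.030
d=b-np.array([.561,-.139,0]);print(b,np.hypot(*d[:2]),np.degrees(np.arctan2(d[1],d[0])),R.T@s['contact_force'])")|grep -vE 'time|open'
```

```text
tool_pos: [0.5627, -0.2118, 0.0713]
tool_rot: [3.138, -0.001, 1.138]
contact_force: [6.3, 0.2, -2.5]
tool_pos: [0.5586, -0.212, 0.0714]
tool_rot: [3.137, -0.001, 1.073]
contact_force: [8.5, -0.6, -3.3]
tool_pos: [0.5575, -0.2129, 0.0721]
tool_rot: [3.129, -0.003, 1.007]
contact_force: [17.7, -2.6, -8.8]
[ 0.53212337 -0.19692328  0.07170164] 0.06472222008396095 -116.49773935705896 [ 7.23686407 16.21428008  9.024171  ]
```

```bash
python3 -m inch '[[[0,1,0,0],[0,2,0,0],[0,5,0,0],[0,8,0,0],[0,0,0,0],[0,0,-40,0],[0,0,-40,0],[0,0,-40,0],[0,0,0,0]]]'; python3 -m inch '[[[-50,0,0,0],[-50,0,0,0],[-50,0,0,0],[0,0,0,0],[0,0,0,0]]]'
python3 - <<'E'
from h import *
c=read_camera("top"); im=c["img"]
cv2.imwrite("pics/t6.png",cv2.resize(im[140:260,225:385],None,fx=5,fy=5,interpolation=cv2.INTER_CUBIC))
E
```

```text
time: 28.75
tool_pos: [0.5666, -0.2206, 0.1945]
tool_rot: [3.136, -0.0, 1.007]
contact_force: [0.0, -1.1, -1.1]
opening: 0.0004
time: 29.38
tool_pos: [0.4849, -0.346, 0.19]
tool_rot: [-3.14, -0.001, 1.006]
contact_force: [-0.2, 0.4, -0.1]
opening: 0.0006
```

View pics/t6.png

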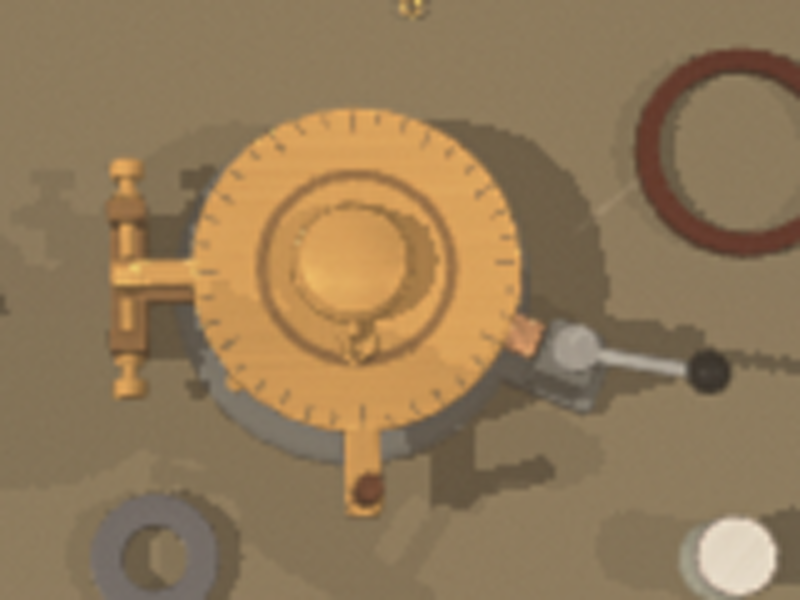

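```bash
python3 -m inch '[[[0,0,0,-0.13],[0,0,0,-0.13],[0,0,0,-0.13],[50,25,0,0],[50,25,0,0],[50,25,0,0],[0,0,0,0],[0,0,0,0]]]';python3 -m inch '[[[0,0,40,0],[0,0,40,0],[0,0,25,0],[0,0,14,0],[0,0,0,0],[0,-4.5,0,0],[0,0,0,0]]]'
```

```text
time: 30.42
tool_pos: [0.5851, -0.2108, 0.1907]
tool_rot: [-3.141, 0.0, 1.399]
contact_force: [0.6, -0.4, 0.1]
opening: 0.0005
time: 31.3
tool_pos: [0.5809, -0.2113, 0.0732]
tool_rot: [3.14, 0.0, 1.397]
contact_force: [0.2, 0.4, 0.3]
opening: 0.0004
```

```bash
(python3 -m inch '[[[-1.9,-4.2,0,0.065],[-1.9,-4.2,0,0.065],[-1.9,-4.2,0,0.065],[-1.9,-4.2,0,0.065],[-1.9,-4.2,0,0.065],[-0.6,-1.3,0,0.02],[0,0,0,0],[0,0,0,0]]]'
python3 -m inch '[[[0.3,0.65,0,-0.01],[0.3,0.65,0,-0.01],[0.3,0.65,0,-0.01],[0.3,0.65,0,-0.01],[0,0,0,0]]]'
python3 -m inch '[[[0.3,0.65,0,-0.01],[0.3,0.65,0,-0.01],[0.3,0.65,0,-0.01],[0.3,0.65,0,-0.01],[0,0,0,0]]]'
python3 -m inch '[[[0.3,0.65,0,-0.01],[0.3,0.65,0,-0.01],[0.3,0.65,0,-0.01],[0.3,0.65,0,-0.01],[0,0,0,0]]]'
python3 -m inch '[[[0.3,0.65,0,-0.01],[0.3,0.65,0,-0.01],[0.3,0.65,0,-0.01],[0.3,0.65,0,-0.01],[0,0,0,0]]]'
python3 -m inch '[[[0.3,0.65,0,-0.01],[0.3,0.65,0,-0.01],[0.3,0.65,0,-0.01],[0.3,0.65,0,-0.01],[0,0,0,0]]]'
)|grep -vE 'open'
```

```text
time: 32.3
tool_pos: [0.5588, -0.2145, 0.0732]
tool_rot: [3.135, -0.001, 1.052]
contact_force: [5.9, -1.0, -3.1]
time: 32.92
tool_pos: [0.5594, -0.2141, 0.0723]
tool_rot: [3.141, 0.0, 1.092]
contact_force: [2.9, -1.5, 3.0]
time: 33.55
tool_pos: [0.5621, -0.2139, 0.0718]
tool_rot: [-3.141, -0.0, 1.132]
contact_force: [0.9, -0.1, 0.5]
time: 34.17
tool_pos: [0.5651, -0.2139, 0.0719]
tool_rot: [-3.141, -0.0, 1.172]
contact_force: [0.8, -0.4, 0.7]
time: 34.8
tool_pos: [0.568, -0.2138, 0.072]
tool_rot: [-3.142, -0.0, 1.212]
contact_force: [0.7, -0.1, -0.6]
time: 35.42
tool_pos: [0.5708, -0.2136, 0.072]
tool_rot: [3.142, -0.0, 1.252]
contact_force: [0.7, -0.2, 0.5]
```

```bash
python3 -m inch '[[[1,5,0,0],[1,8,0,0],[0,0,0,0],[0,0,-40,0],[0,0,-40,0],[0,0,-40,0],[-50,0,0,0],[-50,0,0,0],[-50,0,0,0],[0,0,0,0]]]'
python3 - <<'E'
from h import *
c=read_camera("top"); im=c["img"]
cv2.imwrite("pics/t7.png",cv2.resize(im[140:260,225:385],None,fx=5,fy=5,interpolation=cv2.INTER_CUBIC))
a=cv2.imread("pics/top0.png"); d=cv2.absdiff(a,im).max(2)
print(d[165:225,245:257].max(), (d>40).sum())
E
```

```text
time: 36.67
tool_pos: [0.535, -0.3616, 0.1915]
tool_rot: [-3.141, 0.001, 1.247]
contact_force: [0.1, 0.0, 0.3]
opening: 0.0005
102 18319
```

View pics/t7.png

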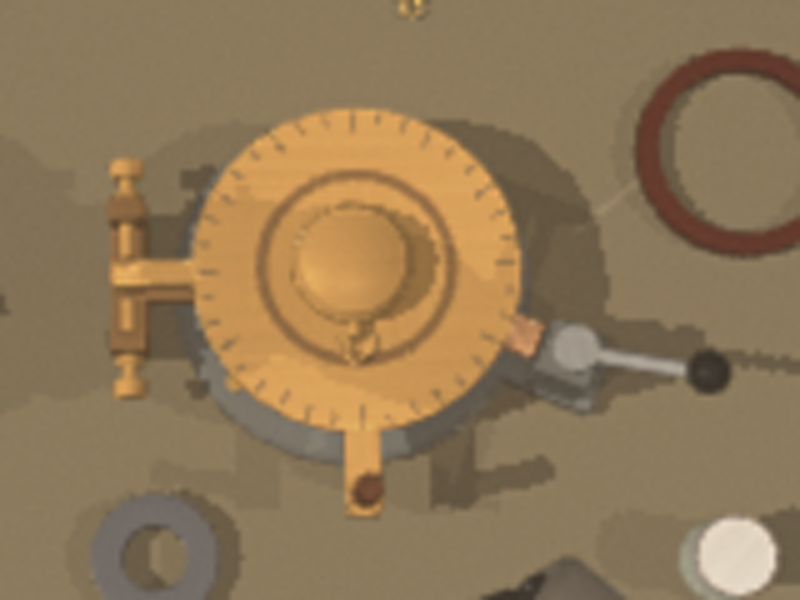

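```bash
python3 -c "
from h import *
print(hand_in())"
```

```text
the job is handed in; nothing more can be done
None
```

I felt both screws, centred the platform, let go of it, clamped it and handed the job in at about 37 s. The one thing I couldn't confirm is that the clamp pad presses with more than 15 N.

- **Free play:** Gripping the handle lightly (6 N), I eased it clockwise until the lug rested on one screw at about 6 N. I then eased it anticlockwise onto the other at about 5 N, pausing at each. The handle moved about 11.5 mm between the two, so the lug has roughly 5.7 mm each way.
- **Centring:** I left the handle within about 0.2 mm of halfway by the measured tool position, then opened the fingers and drew clear with the clamp still off.
- **Clamping:** I swung the lever clockwise three times. Twice it ran up against what felt like the end stop, at about 17 N. The third time I stopped just short and released slowly.
- **Lever spring-back (the doubt):** After every release the lever sprang back about 16° to the same angle. I put that at 1.3 rad, counting back from the end stop at 1.6. Measured from its starting position it has swung only about 1.14 rad, so 1.3 holds only if it started slightly closed. That leaves little or no margin over the 1.3 rad that holds firmly.
- **Last picture:** The pad is against the rim, and the handle and lug are where I left them. The yoke and compass look unmoved, and so do the bystanders in view. The robot touched nothing at the end.

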